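Rack the chromatography columns by length

TASK

Put the four loose steel columns away in the column rack in order of length: the shortest across the first pair of notches at the narrow end, then each longer one in the next pair, up to the longest at the wide end. Each must lie centred, its bare tube down in both notches of its pair and its end nuts outside the rails. Leave the glass syringe that lies among them where it is.

Things in the scene. Friction and masses are not known exactly. Their poses are not given: they have to be found in the camera images.
- column_136_mid (a point): the shortest of four chromatography columns: steel tube of 9.6 mm diameter with a paper label round its middle, at each end a wider nut (up to 18 mm across) and a thin plugged port; 136 mm long overall, the middle 78 mm between the nuts bare. Lies on its nuts. Point: its centre, on the tube's axis, 8.3 mm above the table at the start; y axis along the tube (either end may lead).
- column_176_mid (a point): the second shortest of four chromatography columns: steel tube of 9.6 mm diameter with a paper label round its middle, at each end a wider nut (up to 18 mm across) and a thin plugged port; 176 mm long overall, the middle 118 mm between the nuts bare. Lies on its nuts. Point: its centre, on the tube's axis, 8.3 mm above the table at the start; y axis along the tube (either end may lead).
- column_216_mid (a point): the second longest of four chromatography columns: steel tube of 9.6 mm diameter with a paper label round its middle, at each end a wider nut (up to 18 mm across) and a thin plugged port; 216 mm long overall, the middle 158 mm between the nuts bare. Lies on its nuts. Point: its centre, on the tube's axis, 8.3 mm above the table at the start; y axis along the tube (either end may lead).
- column_256_mid (a point): the longest of four chromatography columns: steel tube of 9.6 mm diameter with a paper label round its middle, at each end a wider nut (up to 18 mm across) and a thin plugged port; 256 mm long overall, the middle 198 mm between the nuts bare. Lies on its nuts. Point: its centre, on the tube's axis, 8.3 mm above the table at the start; y axis along the tube (either end may lead).
- rack: fixed column rack: dark trapezoid plate 204 mm long, top 8 mm above the table, with two upright white rails, 6 mm thick, 45 mm high, that spread apart. In each four V notches (90 degrees, 30 mm wide, 15 mm deep), 50 mm apart along the rack; a column lies across a pair. Origin on the table under the middle; x along the rack to the wide end, y along the columns.
- slot_1 (a point): first pair of notches (narrow end); the rails' centre lines are 50 mm apart here. Point: where a seated column's centre lies, midway between the rails, 36.8 mm above the table, 29 mm above the plate. y axis along the column, x along the row. A tube up to 10 mm off sideways rolls to the bottom of the V; the right column has 9 mm of end play either way before a nut meets a rail.
- slot_2 (a point): second pair of notches; the rails' centre lines are 90 mm apart here. Point: where a seated column's centre lies, midway between the rails, 36.8 mm above the table, 29 mm above the plate. y axis along the column, x along the row. A tube up to 10 mm off sideways rolls to the bottom of the V; the right column has 9 mm of end play either way before a nut meets a rail.
- slot_3 (a point): third pair of notches; the rails' centre lines are 130 mm apart here. Point: where a seated column's centre lies, midway between the rails, 36.8 mm above the table, 29 mm above the plate. y axis along the column, x along the row. A tube up to 10 mm off sideways rolls to the bottom of the V; the right column has 9 mm of end play either way before a nut meets a rail.
- slot_4 (a point): fourth pair of notches (wide end); the rails' centre lines are 170 mm apart here. Point: where a seated column's centre lies, midway between the rails, 36.8 mm above the table, 29 mm above the plate. y axis along the column, x along the row. A tube up to 10 mm off sideways rolls to the bottom of the V; the right column has 9 mm of end play either way before a nut meets a rail.
- syringe: glass syringe, 168 mm long with its thin needle, 14 mm thick, lying loose among the columns; not to be moved. Origin on the table under its middle, y axis along it.

How it is judged:
At the end, for the whole second after the job is handed in: Each column is at rest in its own pair of notches (shortest in slot 1 to longest in slot 4): its centre within 13 mm horizontally of the slot's point, within 8 mm of it along the row and within 6 mm of its height, its axis within 0.12 rad of the slot's (horizontal distance between column_136_mid and slot_1 below 0.013 m and x of column_136_mid in the frame of slot_1 between -0.008 and 0.008 m and z of column_136_mid in the frame of slot_1 between -0.006 and 0.006 m and angle between the y axis of column_136_mid and the y axis of slot_1, either way round below 0.12 rad and linear speed of each of column_136, column_176, column_216, column_256 below 0.02 m/s and horizontal distance between column_176_mid and slot_2 below 0.013 m and x of column_176_mid in the frame of slot_2 between -0.008 and 0.008 m and z of column_176_mid in the frame of slot_2 between -0.006 and 0.006 m and angle between the y axis of column_176_mid and the y axis of slot_2, either way round below 0.12 rad and horizontal distance between column_216_mid and slot_3 below 0.013 m and x of column_216_mid in the frame of slot_3 between -0.008 and 0.008 m and z of column_216_mid in the frame of slot_3 between -0.006 and 0.006 m and angle between the y axis of column_216_mid and the y axis of slot_3, either way round below 0.12 rad and horizontal distance between column_256_mid and slot_4 below 0.013 m and x of column_256_mid in the frame of slot_4 between -0.008 and 0.008 m and z of column_256_mid in the frame of slot_4 between -0.006 and 0.006 m and angle between the y axis of column_256_mid and the y axis of slot_4, either way round below 0.12 rad); the robot touches nothing.
It fails at once if the glass syringe is moved by more than 15 mm (distance of syringe from where it was at the start of the episode above 0.015 m).
It also fails if it takes over 102 s, if anything falls off the work surface, if the arm or the gripper's body presses on something with over 40 N, if the wrist force passes 120 N, or if a joint passes its speed limit or range.

ROBOT

A 7-joint arm with a two-finger parallel gripper is mounted at the origin on a cart in front of the work surface, level with it; the furniture and walls round the work are solid. World frame = base frame: x ahead of the robot, y to its left, z up, the work surface at z = 0. Lengths are in m, angles in rad, forces in N, time in s.
With the tool pointing down it reaches from about 0.425 to 0.925 m from the base axis. Payload 6.8 kg.
Tool frame: the origin (TCP) lies at the very end of the fingers, on their centre line; the grasp point (between the pads) lies 19 mm behind it (r.tcp_to_grasp is the distance from the TCP to the grasp point, in m); z points along the fingers, y is the line along which they close (so a half turn about z gives the same grasp; the last joint's range is limited). The gripper opens to 85 mm and grips with 20 to 120 N. Pads are 22 mm wide; open, the fingers measure 114 mm over their backs; the gripper's body (76 mm by 85 mm) begins 54 mm behind the grasp point. The pads swing forward as they close: fully open they stand 13 mm farther back than shut.
Start: joints at [1.175, 0.477, 0.022, 1.555, -0.011, 1.109, -0.083], TCP at [0.192, -0.647, 0.231] pointing down, gripper open.
Joint ranges: [-2.96, 2.96], [-0.34, 2.1], [-1.41, 1.46], [0.24, 2.44], [-1.37, 4.51], [0.17, 1.92], [-2.96, 2.96]. Speed limits (rad/s): [2.39, 2.39, 3.14, 3.14, 3.14, 3.14, 3.14].

INTERFACE

Orientations are given as a rotation vector (axis times angle).
In Python, from bench import r gives the robot as it stands.
- The arm moves only by the tool step_arm, never from a script. Its argument "moves" is a list of rows, each a list of 7 numbers: the shift along the tool's x, y, z in mm, then the turn, a rotation vector about the tool's x, y, z in rad, then the finger opening in mm, from 0 to 85.4. A call has 1 to 8 rows; each row is the pose to reach, as a shift and turn from the pose commanded when the call began, along the tool's axes at that moment; what a row does not reach only later rows make up. A row lasts 1/10 s, in which the tool goes at most 50 mm and 8.59 degrees, less where a joint would pass 70% of its speed; a pose out of reach is approached as far as the arm can. A call with a gripper value outside its range is refused whole. The fingers move at their own pace and stop on an object; "grip_force" is the grip in N (left out, the last holds). Time passes only in rows, so rows that repeat a pose let the fingers close. It gives the time, the measured TCP pose, the force, the opening and the grip force at its end, in the units of the state.
- r.get_obs(): the state, without advancing time (a new reading comes with each control period).
- r.grab_frame(name): name is "scene" or "side" or "wrist"; returns a dict with "image" (400x640x3 uint8, red, green, blue), "depth" (400x640 float32, m along the optical axis (not along the pixel's ray), 0 where there is no reading), "mtx" (3x3 intrinsics, pixels), "rvec" (rotation vector, rad) and "tvec" (3), from world to camera coordinates, as OpenCV has them. Camera axes: x right, y down, z forward; pixel columns grow to the right and rows downward; lengths in m; the calibration is good to about 2 mm. A picture is of the moment at which its call begins.
- r.hand_in(): hands the job in; it is judged then, once.
The state is a dict: "clock": time; "joints": joint angles; "qvel": joint speeds; "tau": joint torques, N m; "tcp_pos": TCP position; "orientation": TCP orientation; "contact_force": force on the tool from outside, world axes, zero at the start; "moment": the same for the moment, N m; "grip_width": finger opening in m; "gripper_force": force on a finger pad.
Only numpy, scipy, OpenCV 4.12 (cv2) and the standard library are available. Lean on these libraries where they do the work, as an engineer would, in place of code of your own. Each camera call takes 0.05 s, during which the arm holds its last target. There are 200 camera calls.

## Working session

There is one attempt and no reset: what is moved stays moved. The work goes in short steps, Python scripts to look and compute and a tool call to move; the robot and the scene stay as the last step left them, time stands still between calls to the robot, and variables do not carry over. Pictures are saved under pics/ and viewed, at most 14 in all, crops included, and the job is handed in when it is done.

Besides the shell and the picture viewer there is one more tool, called after ">>>" as a command line: name --pt "numbers of a row" for each row, then --argument value for the rest. step_arm: Moves the arm, as the interface text tells. Its arguments: {"type":"object","properties":{"moves":{"type":"array","items":{"type":"array","items":{"type":"number"}}},"grip_force":{"type":"number"}},"required":["moves"]}

```bash
mkdir -p pics
python3 - <<'E'
from bench import r
import cv2
for n in ("scene","side"):
    f=r.grab_frame(n); cv2.imwrite(f"pics/{n}0.png",f["image"][:,:,::-1])
    R=cv2.Rodrigues(f["rvec"])[0]; print(n,-R.T@f["tvec"].ravel(),R[2],f["mtx"][0,0])
o=r.get_obs(); print(o, r.tcp_to_grasp)
E
```

```text
scene [-0.31767384 -0.65573957  0.96068346] [ 0.59811589  0.43851956 -0.67078907] 436.86760130859307
side [ 0.56033164 -0.71310374  0.6633662 ] [-0.06381426  0.71813874 -0.69296789] 369.8190200542979
{'clock': 0.1, 'joints': array([ 1.17490669,  0.47769761,  0.02230461,  1.55635584, -0.01147894,
        1.10930052, -0.08307969]), 'qvel': array([-0.00045898, -0.00179879,  0.00131351, -0.00329625, -0.00187096,
        0.00082652,  0.00025467]), 'tau': array([ 4.23310907e-03, -5.97763646e+01,  1.61378704e+00, -2.81955260e+01,
        1.29280536e-02,  5.08016936e-03,  1.20390209e-05]), 'tcp_pos': array([ 0.19144125, -0.64672333,  0.23043413]), 'orientation': array([-3.10752668e+00, -4.50401440e-01,  5.52544001e-04]), 'contact_force': array([ 0.88127715, -0.6669532 ,  0.36184155]), 'moment': array([-0.0450021 , -0.01716068, -0.01153455]), 'gripper_force': 0.0, 'grip_width': 0.08538298334721976} 0.0187
```

View pics/scene0.png

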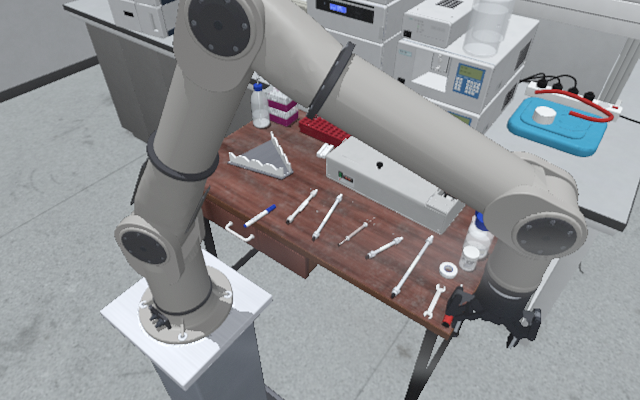

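View pics/side0.png

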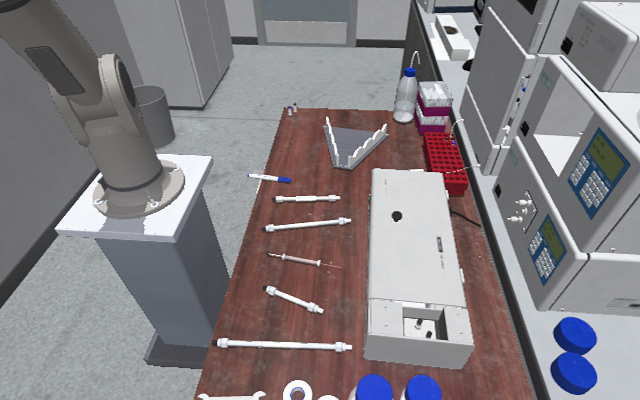

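The scene view shows the rack at (262,160) and the items on the table in front of the white box. In the side view the columns are at rows 198 (176), 225 (216), 300 (136) and 345 (256). The syringe is at row 260, with the rack at about (350,145).

```bash
cat > h.py <<'E'
import numpy as np, cv2
from bench import r
def cloud(n):
    f=r.grab_frame(n); R=cv2.Rodrigues(f["rvec"])[0]; K=f["mtx"]; d=f["depth"]
    v,u=np.mgrid[0:d.shape[0],0:d.shape[1]]
    P=np.stack([(u-K[0,2])/K[0,0]*d,(v-K[1,2])/K[1,1]*d,d],-1)
    W=(P-f["tvec"].ravel())@R; W[d<=0]=np.nan
    return f,W
def pix(f,p): return cv2.projectPoints(np.float64([p]),f["rvec"],f["tvec"],f["mtx"],None)[0].ravel()
def ray(f,u,v,z):
    R=cv2.Rodrigues(f["rvec"])[0]; c=-R.T@f["tvec"].ravel(); d=R.T@np.linalg.solve(f["mtx"],[u,v,1.]); return c+d*(z-c[2])/d[2]
E
python3 - <<'E'
from h import *
for n in ("scene","side"):
    f,W=cloud(n); z=W[...,2]
    tab=(abs(z)<.02)&(W[...,0]>.3)&(W[...,0]<1)&(abs(W[...,1])<.6)
    print(n,np.nanmedian(z[tab&(abs(z)<.006)]))
    m=((z>.005)&(z<.03)&(W[...,0]>.3)&(W[...,0]<.9)&(abs(W[...,1])<.7)).astype('u1')
    k,l,s,c=cv2.connectedComponentsWithStats(m,connectivity=8)
    for i in range(1,k):
        if s[i,4]<40: continue
        p=W[l==i][:,:2].astype('f4')*1000; (cx,cy),(w,h),a=cv2.minAreaRect(p)
        b=cv2.boxPoints(((cx,cy),(w,h),a)); q=p-p.mean(0); e=np.linalg.svd(q,full_matrices=0)[2][0]
        print(s[i,:5],"c",round(cx),round(cy),"wh",round(w),round(h),"dir",e.round(3),"zmax",np.nanmax(z[l==i]).round(3))
    m=(z>.035)&(z<.055)&(W[...,1]>.0)&(W[...,0]>.2)&(W[...,0]<1.1)&(W[...,1]<.8)
    k,l,s,c=cv2.connectedComponentsWithStats(m.astype('u1'))
    for i in range(1,k):
        if s[i,4]>15: print("rack?",s[i],W[l==i].mean(0).round(3),W[l==i].min(0).round(3),W[l==i].max(0).round(3))
f=r.grab_frame("side")
im=f["image"][100:190,290:420,::-1]; cv2.imwrite("pics/rack.png",cv2.resize(im,None,fx=6,fy=6,interpolation=cv2.INTER_CUBIC))
E
```

```text
scene -0.0009467901654451913
[252 111  46  16 244] c 771 365 wh 62 181 dir [-0.801  0.598] zmax 0.03
[299 125  42  33 326] c 745 161 wh 190 93 dir [-0.338 -0.941] zmax 0.03
[ 227  136   66   43 1009] c 555 218 wh 205 197 dir [-0.204 -0.979] zmax 0.03
[326 171 139  63 764] c 621 -234 wh 153 461 dir [ 0.046 -0.999] zmax 0.03
[285 189  32  34 167] c 453 -19 wh 176 18 dir [-0.995 -0.099] zmax 0.019
[312 194  30  46 186] c 466 -109 wh 215 17 dir [-0.979 -0.206] zmax 0.019
[249 204  27  19 108] c 353 56 wh 15 102 dir [-0.993  0.119] zmax 0.016
[345 222  22  18  73] c 464 -215 wh 13 89 dir [-0.988  0.153] zmax 0.015
[391 235  42  63 295] c 456 -410 wh 259 18 dir [-0.999 -0.04 ] zmax 0.019
[365 236  38  22 164] c 460 -316 wh 17 138 dir [-0.941  0.338] zmax 0.018
[459 256  18  15 109] c 535 -531 wh 23 44 dir [ 0.205 -0.979] zmax 0.03
[439 262  18  16 196] c 495 -496 wh 47 46 dir [-0.974 -0.227] zmax 0.017
[442 314  11  13  93] c 345 -560 wh 29 19 dir [-1.     0.029] zmax 0.023
rack? [247  84   7   6  21] [0.87  0.592 0.045] [0.865 0.573 0.036] [0.877 0.609 0.054]
rack? [252 103  57  18 247] [
[... 1726 characters left out ...]
94 102  53  23 307] [0.777 0.351 0.045] [0.7   0.312 0.035] [0.857 0.428 0.055]
rack? [ 424  116   48   77 1655] [0.826 0.136 0.044] [0.779 0.002 0.035] [0.869 0.35  0.054]
rack? [327 123   4   9  19] [0.494 0.271 0.041] [0.487 0.255 0.036] [0.499 0.291 0.045]
rack? [373 130   8   7  26] [0.64  0.249 0.041] [0.629 0.234 0.035] [0.651 0.266 0.046]
rack? [330 133   4   8  18] [0.505 0.218 0.041] [0.5   0.204 0.035] [0.511 0.232 0.045]
rack? [363 138   9   8  30] [0.612 0.202 0.041] [0.6   0.187 0.036] [0.623 0.219 0.047]
rack? [332 143   4   8  20] [0.516 0.167 0.042] [0.509 0.154 0.035] [0.52  0.192 0.046]
rack? [354 147   9   8  31] [0.584 0.157 0.04 ] [0.574 0.143 0.035] [0.597 0.175 0.047]
```

View pics/rack.png

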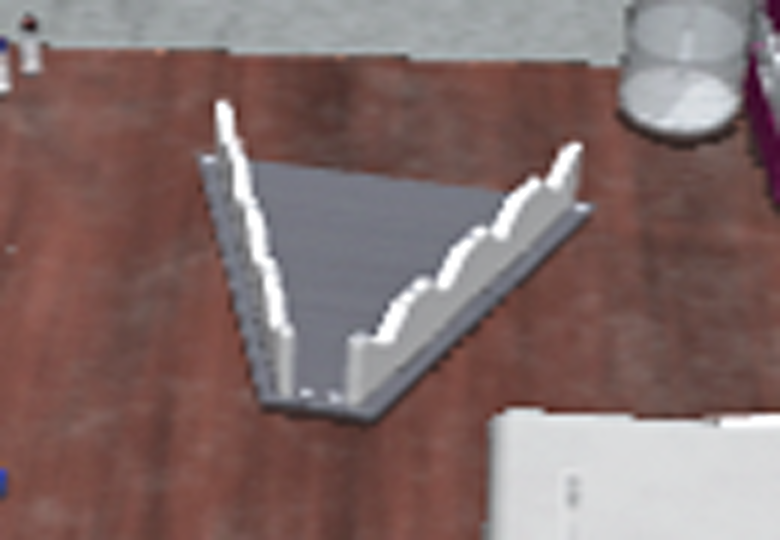

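The rack narrows towards the robot's right (-y). The rail peaks give an axis yaw of about 1.41 and a middle near (0.559, 0.2115), so columns lie there at yaw -0.16.

```bash
cat >> h.py <<'E'
from scipy.spatial.transform import Rotation as Ro
S={}
ry=1.41; ax=np.array([np.cos(ry),np.sin(ry)]); mid=np.array([.559,.2115])
for i,a in enumerate((-.075,-.025,.025,.075)): S[i+1]=(*(mid+a*ax),-.16)
C={256:(.4545,-.4115,.04),136:(.4595,-.3165,-.347),216:(.465,-.111,.2075),176:(.453,-.021,.099)}
def go(*wps):
    o=r.get_obs(); R=Ro.from_rotvec(o["orientation"]); p=o["tcp_pos"]
    print("at",p.round(4),"yaw",round(float(np.arctan2(R.as_matrix()[1,0],R.as_matrix()[0,0])),3),"F",o["contact_force"].round(1),"w",round(o["grip_width"],4),round(o["clock"],1))
    for x,y,z,yaw in wps:
        T=Ro.from_euler('z',yaw)*Ro.from_rotvec([np.pi,0,0])
        print((R.inv().apply(np.array([x,y,z])-p)*1000).round(1),(R.inv()*T).as_rotvec().round(3))
E
python3 - <<'E'
from h import *
print(S)
x,y,w=C[256]; go((x,y,.12,w),(x,y,.004,w))
E
```

```text
{1: (np.float64(0.5469921766333877), np.float64(0.13746749242396122), -0.16), 2: (np.float64(0.5549973922111293), np.float64(0.18682249747465374), -0.16), 3: (np.float64(0.5630026077888708), np.float64(0.23617750252534625), -0.16), 4: (np.float64(0.5710078233666124), np.float64(0.28553250757603876), -0.16)}
at [ 0.1915 -0.647   0.2308] yaw 0.288 F [ 0.7 -0.4  0.3] w 0.0853 0.2
[ 319.  -151.1  110.9] [-0.001  0.     0.248]
[ 319.  -151.   226.9] [-0.001  0.     0.248]
```

>>> step_arm --pt "160 -75 50 0 0 0.12 45" --pt "319 -151 100 0 0 0.248 45" --pt "319 -151 110 0 0 0.248 45" --pt "319 -151 110 0 0 0.248 45" --pt "319 -151 110 0 0 0.248 45" --pt "319 -151 110 0 0 0.248 45" --pt "319 -151 110 0 0 0.248 45" --pt "319 -151 110 0 0 0.248 45" --grip_force 70

```text
clock: 1.05
tcp_pos: [0.4588, -0.4062, 0.1197]
orientation: [-3.137, -0.073, -0.001]
contact_force: [1.9, 0.7, -0.3]
grip_width: 0.0448
gripper_force: 0.0
```

Run:
```python
from h import *
x,y,w=C[256]; go((x,y,.004,w))
f=r.grab_frame("wrist"); cv2.imwrite("pics/w1.png",f["image"][:,:,::-1])
print(pix(f,(x,y,.008)),[pix(f,(x+s*np.cos(w)*.099,y+s*np.sin(w)*.099,.008)).round() for s in (-1,1)])
```

```text
at [ 0.4588 -0.4062  0.1197] yaw 0.047 F [ 1.9  0.7 -0.3] w 0.0448 1.1
[ -4.6   5.5 115.7] [-0.004 -0.001  0.007]
[319.62528435 204.37764644] [array([318., 307.]), array([321.,  76.])]
```

View pics/w1.png

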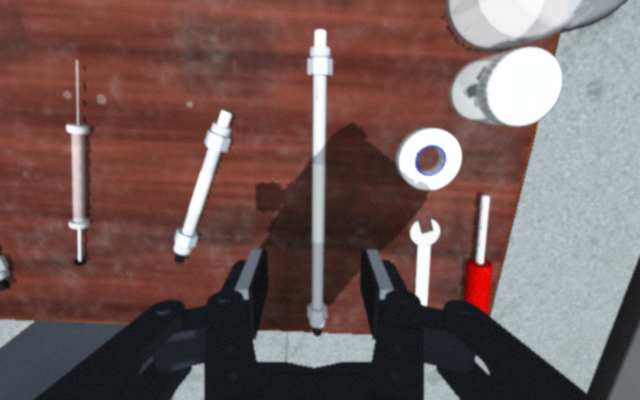

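The wrist view shows the 256 column centred between the fingers at column 319. Its nut edges are at rows 76 and about 307, as predicted, so the localisation is good.

>>> step_arm --pt "0 0 40 0 0 0 45" --pt "0 0 80 0 0 0 45" --pt "0 0 80 0 0 0 45" --pt "0 0 80 0 0 0 45"

```text
clock: 1.5
tcp_pos: [0.4542, -0.4121, 0.0414]
orientation: [-3.14, -0.062, 0.002]
contact_force: [-0.3, -0.5, -0.2]
grip_width: 0.045
gripper_force: 0.0
```

Run:
```python
from h import *
x,y,w=C[256]; go((x,y,.004,w)); print(abs(r.get_obs()["qvel"]).max())
```

```text
at [ 0.4542 -0.4121  0.0414] yaw 0.039 F [-0.3 -0.5 -0.2] w 0.045 1.5
[ 0.4 -0.6 37.4] [-0.001  0.001 -0.001]
0.04062476242282855
```

>>> step_arm --pt "0 0 25 0 0 0 45" --pt "0 0 36 0 0 0 45" --pt "0 0 36 0 0 0 30" --pt "0 0 36 0 0 0 0" --pt "0 0 36 0 0 0 0" --pt "0 0 36 0 0 0 0" --pt "0 0 36 0 0 0 0" --pt "0 0 36 0 0 0 0"

```text
clock: 2.3
tcp_pos: [0.4553, -0.4126, 0.007]
orientation: [3.14, 0.062, 0.003]
contact_force: [-2.1, 0.8, 5.9]
grip_width: 0.006
gripper_force: 68.8
```

Run:
```python
from h import *
x,y,w=C[256]; X,Y,V=S[4]; go((x,y,.15,w),(.47,-.05,.15,-.08),(X,Y,.15,V),(X,Y,.06,V))
```

```text
at [ 0.4553 -0.4126  0.007 ] yaw 0.04 F [-2.1  0.8  5.9] w 0.006 2.3
[  -0.6   -0.9 -143. ] [ 0.001 -0.002 -0.   ]
[  29.2 -361.5 -143.5] [ 0.001 -0.002  0.12 ]
[ 143.5 -692.8 -143.8] [ 0.001 -0.002  0.2  ]
[ 143.3 -692.9  -53.8] [ 0.001 -0.002  0.2  ]
```

The grip width of 6 mm is less than the tube diameter, so the fingertips are pinching above the axis. I'll reopen and go lower.

>>> step_arm --pt "0 0 0 0 0 0 30" --pt "0 0 0 0 0 0 30" --pt "0 0 3 0 0 0 30" --pt "0 0 4 0 0 0 20" --pt "0 0 4 0 0 0 20"

```text
clock: 2.8
tcp_pos: [0.4544, -0.4117, 0.0009]
orientation: [-3.14, -0.063, 0.001]
contact_force: [-0.6, -0.3, 0.6]
grip_width: 0.0202
gripper_force: 0.0
```

Run:
```python
from h import *
x,y,w=C[256]; go((x,y,.0,w))
f=r.grab_frame("wrist"); cv2.imwrite("pics/w2.png",f["image"][:,:,::-1])
```

```text
at [ 0.4544 -0.4117  0.0009] yaw 0.04 F [-0.6 -0.3  0.6] w 0.0202 2.8
[ 0.1 -0.2  0.9] [-0.001  0.001 -0.   ]
```

View pics/w2.png

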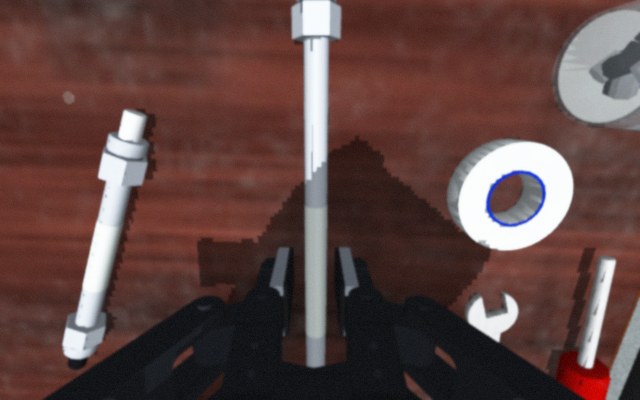

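The tube is still centred between the pads at column 316, so I'll close at this height.

>>> step_arm --pt "0 0 0 0 0 0 0" --pt "0 0 0 0 0 0 0" --pt "0 0 0 0 0 0 0" --pt "0 0 0 0 0 0 0"

```text
clock: 3.25
tcp_pos: [0.4546, -0.4119, 0.0014]
orientation: [3.141, 0.062, -0.0]
contact_force: [-0.9, 0.2, 1.2]
grip_width: 0.0068
gripper_force: 68.5
```

>>> step_arm --pt "0 0 -15 0 0 0 0" --pt "0 0 -30 0 0 0 0" --pt "0 0 -30 0 0 0 0" --pt "0 0 -30 0 0 0 0"

```text
clock: 3.65
tcp_pos: [0.4551, -0.4123, 0.0323]
orientation: [3.14, 0.062, 0.002]
contact_force: [-0.2, -0.0, -1.3]
grip_width: 0.0069
gripper_force: 68.5
```

```bash
cat >> h.py <<'E'
def held(n="side",tilt=1):
    "column near the tool: fit line to cloud points in a slab below the pads along tool x"
    f,W=cloud(n); o=r.get_obs(); R=Ro.from_rotvec(o["orientation"]); L=R.inv().apply((W-o["tcp_pos"]).reshape(-1,3)).reshape(W.shape)*1000
    m=(abs(L[...,1])<14)&(abs(L[...,2]+7)<20)&(abs(L[...,0])<150)
    k,l,s,c=cv2.connectedComponentsWithStats(m.astype('u1'))
    P=L[m&np.isin(l,[i for i in range(1,k) if s[i,4]>8])]
    print(n,len(P),"x",np.percentile(P[:,0],[0,1,99,100]).round(1)," y,z at ends",[P[abs(P[:,0]-q)<12].mean(0).round(1)[1:] for q in (P[:,0].min()+20,P[:,0].max()-20)])
E
python3 - <<'E'
from h import *
go((*S[4][:2],.15,S[4][2])); held("side"); held("scene")
f=r.grab_frame("side"); cv2.imwrite("pics/s2.png",cv2.resize(f["image"][220:400,180:400,::-1],None,fx=3,fy=3))
E
```

```text
at [ 0.4551 -0.4123  0.0323] yaw 0.04 F [-0.2 -0.  -1.3] w 0.0069 3.6
[ 143.7 -692.6 -118.3] [ 0.001 -0.002  0.2  ]
side 835 x [-128.3 -125.8  123.5  127. ]  y,z at ends [array([  4.6, -12. ]), array([  5. , -12.4])]
scene 214 x [-128.  -127.3    9.8   20. ]  y,z at ends [array([  1.3, -11.1]), array([  0.4, -15.5])]
```

View pics/s2.png

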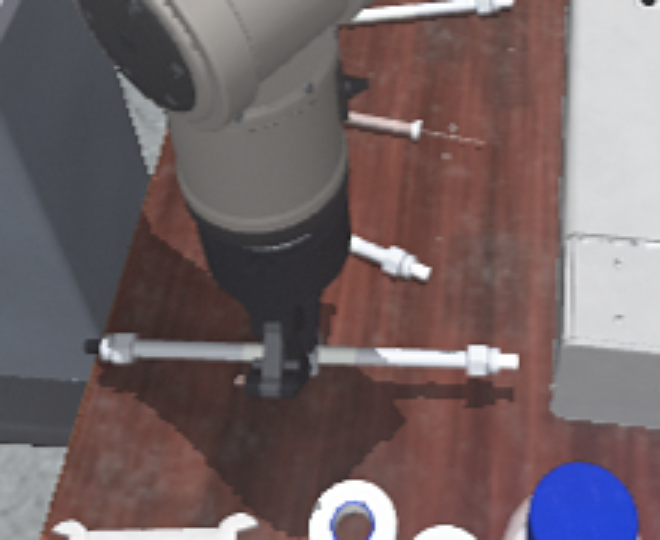

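The side view shows the column lifted level and centred, with ends at ±128 mm in the tool frame and the axis about 8 mm above the fingertips. Now I'll carry it to slot 4.

>>> step_arm --pt "0 -10 -45 0 0 0 0" --pt "4 -50 -85 0 0 0.02 0" --pt "8 -95 -110 0 0 0.04 0" --pt "12 -140 -118 0 0 0.05 0" --pt "16 -185 -118 0 0 0.07 0" --pt "20 -230 -118 0 0 0.08 0" --pt "25 -275 -118 0 0 0.1 0" --pt "29 -320 -118 0 0 0.11 0"

```text
clock: 4.6
tcp_pos: [0.4705, -0.0892, 0.1491]
orientation: [3.14, -0.111, -0.0]
contact_force: [0.7, 0.1, -2.0]
grip_width: 0.0067
gripper_force: 68.6
```

>>> step_arm --pt "10 -45 0 0 0 0.01 0" --pt "22 -90 0 0 0 0.02 0" --pt "38 -135 0 0 0 0.03 0" --pt "54 -180 0 0 0 0.05 0" --pt "70 -225 0 0 0 0.06 0" --pt "86 -270 0 0 0 0.07 0" --pt "102 -310 0 0 0 0.08 0" --pt "110 -340 0 0 0 0.09 0"

```text
clock: 5.4
tcp_pos: [0.6049, 0.2437, 0.1486]
orientation: [-3.131, 0.249, 0.001]
contact_force: [0.7, 0.1, -2.6]
grip_width: 0.0065
gripper_force: 68.6
```

Run:
```python
from h import *
X,Y,V=S[4]; go((X,Y,.07,V),(X,Y,.03,V))
```

```text
at [0.6049 0.2437 0.1486] yaw -0.159 F [ 0.7  0.1 -2.6] w 0.0065 5.4
[-40.1 -35.9  78.6] [-0.001  0.     0.001]
[-40.1 -35.9 118.6] [-0.001  0.     0.001]
```

>>> step_arm --pt "-20 -17 20 0 0 0 0" --pt "-40 -34 50 0 0 0 0" --pt "-40 -34 70 0 0 0 0" --pt "-40 -34 70 0 0 0 0" --pt "-40 -34 70 0 0 0 0"

```text
clock: 5.9
tcp_pos: [0.5707, 0.2796, 0.0791]
orientation: [3.13, -0.253, -0.001]
contact_force: [0.2, 0.2, -0.8]
grip_width: 0.0067
gripper_force: 68.7
```

Run:
```python
from h import *
X,Y,V=S[4]; go((X,Y,.03,V)); held("side")
f=r.grab_frame("wrist"); 
f2=r.grab_frame("side"); im=cv2.resize(f2["image"][80:210,270:440,::-1],(510,390)); 
cv2.imwrite("pics/w3.png",np.hstack([cv2.resize(f["image"][:,:,::-1],(290,181)) if 0 else im]))
```

```text
at [0.5707 0.2796 0.0791] yaw -0.161 F [ 0.2  0.2 -0.8] w 0.0067 5.9
[-0.7 -6.  49.1] [ 0.001  0.    -0.001]
side 306 x [-129.5 -125.9  121.   124.2]  y,z at ends [array([ 6.7, -8.5]), array([ 6.8, -7.9])]
```

View pics/w3.png

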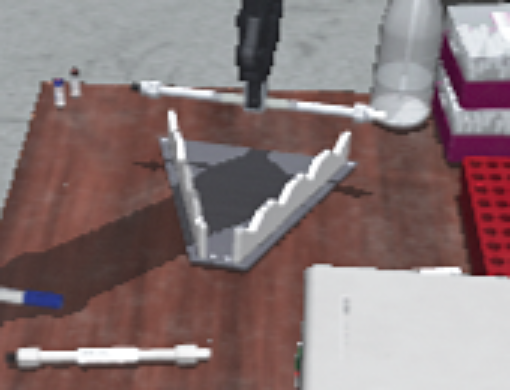

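The side view shows the column level above the wide end of the rack. I'll shift 6 mm and lower it.

>>> step_arm --pt "-1 -6 15 0 0 0 0" --pt "-1 -6 30 0 0 0 0" --pt "-1 -6 38 0 0 0 0" --pt "-1 -6 44 0 0 0 0" --pt "-1 -6 47 0 0 0 0" --pt "-1 -6 47 0 0 0 0" --pt "-1 -6 47 0 0 0 0"

```text
clock: 6.75
tcp_pos: [0.571, 0.2886, 0.0327]
orientation: [-3.128, 0.25, -0.002]
contact_force: [0.8, 5.8, 0.6]
grip_width: 0.0065
gripper_force: 68.8
```

Run:
```python
from h import *
X,Y,V=S[4]; go((X,Y,.03,V)); held("side")
```

```text
at [0.571  0.2886 0.0327] yaw -0.159 F [0.8 5.8 0.6] w 0.0065 6.8
[0.5 3.1 2.7] [-0.003 -0.001  0.001]
side 315 x [-127.2 -123.2  121.5  125. ]  y,z at ends [array([ 6.4, -8.6]), array([ 6.4, -8.5])]
```

The notch is pushing gently (+y), so the V has engaged. Releasing now.

>>> step_arm --pt "0 -2 1 0 0 0 0" --pt "0 -2 1 0 0 0 0" --pt "0 -2 1 0 0 0 14" --pt "0 -2 1 0 0 0 26" --pt "0 -2 1 0 0 0 26" --pt "0 -2 -30 0 0 0 26" --pt "0 -2 -75 0 0 0 26" --pt "0 -2 -110 0 0 0 30"

```text
clock: 7.6
tcp_pos: [0.5706, 0.2875, 0.1437]
orientation: [3.13, -0.253, -0.001]
contact_force: [0.6, -0.2, 0.5]
grip_width: 0.0301
gripper_force: 0.0
```

```bash
cat >> h.py <<'E'
def slots():
    "rack-frame points above the rails, side camera: outer white parts"
    f,W=cloud("side"); c=np.cos(ry);s=np.sin(ry)
    d=W[...,:2]-mid; X=(d@np.array([c,s]))*1000; Y=(d@np.array([-s,c]))*1000; z=W[...,2]*1000
    for i,a in enumerate((-75,-25,25,75)):
        half=68+20*i; m=(abs(X-a)<22)&(abs(Y)<half+10)&(abs(Y)>half-40)&(z>22)&(z<70)
        for sg in (-1,1):
            q=m&(Y*sg>0)
            if q.sum()>5: print("slot",i+1,sg,q.sum(),"x",np.median(X[q]).round(1),"yend",(sg*np.percentile(Y[q]*sg,97)).round(1),"z",np.percentile(z[q],[5,50,95]).round(1))
E
python3 - <<'E'
from h import *
slots()
x,y,w=C[216]; go((x,y,.14,w),(x,y,.001,w))
f=r.grab_frame("wrist"); cv2.imwrite("pics/w4.png",f["image"][:,:,::-1])
for k in S: print(k,pix(f,(*S[k][:2],.0368)).round())
E
```

```text
slot 1 -1 20 x -59.4 yend -34.2 z [24.9 36.4 43.2]
slot 1 1 17 x -61.5 yend 33.8 z [25.  37.2 45.4]
slot 2 -1 19 x -9.4 yend -54.3 z [23.5 33.9 44.5]
slot 2 1 13 x -10.5 yend 54.5 z [24.7 38.1 43. ]
slot 3 -1 18 x 41.3 yend -74.0 z [26.2 35.5 44.7]
slot 3 1 14 x 41.3 yend 75.8 z [25.4 38.  44.8]
slot 4 -1 58 x 75.2 yend -123.9 z [32.9 38.7 44. ]
slot 4 1 60 x 75.5 yend 126.0 z [30.8 39.1 44.2]
at [0.5737 0.2893 0.15  ] yaw -0.161 F [1.4 0.8 4.3] w 0.0303 7.7
[-43.  412.5   7.8] [-0.003 -0.008 -0.369]
[-44.  413.2 146.8] [-0.003 -0.008 -0.369]
1 [500. 202.]
2 [440. 202.]
3 [379. 202.]
4 [319. 202.]
```

View pics/w4.png

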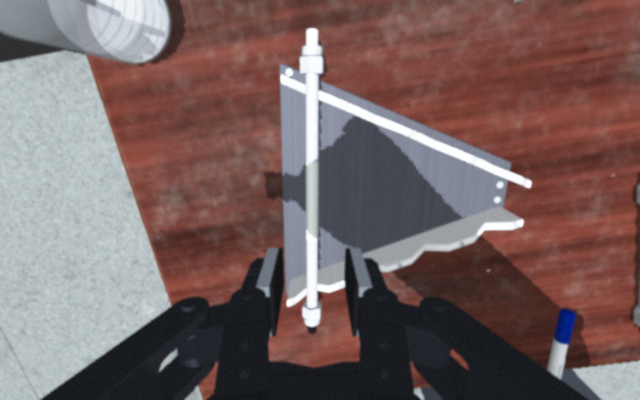

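The wrist view shows the 256 column seated at column 312 with both nuts outside the rails. I predicted 319, so the slots lie about 4–5 mm further along the row, and I'll shift the rack estimate. Next is the 216.

>>> step_arm --pt "-5 45 0 0 0 -0.05 35" --pt "-10 90 0 0 0 -0.1 40" --pt "-15 135 0 0 0 -0.15 40" --pt "-20 180 0 0 0 -0.2 40" --pt "-24 225 0 0 0 -0.24 40" --pt "-28 270 0 0 0 -0.28 40" --pt "-33 315 0 0 0 -0.33 40" --pt "-38 360 0 0 0 -0.369 40"

```text
clock: 8.5
tcp_pos: [0.474, -0.0632, 0.1416]
orientation: [3.124, 0.329, -0.003]
contact_force: [-0.5, -0.1, 0.9]
grip_width: 0.0398
gripper_force: 0.0
```

```bash
sed -i 's/mid=np.array(\[.559,.2115\])/mid=np.array([.559,.2115])+.0045*ax/' h.py
python3 - <<'E'
from h import *
x,y,w=C[216]; go((x,y,.06,w))
E
```

```text
at [ 0.474  -0.0632  0.1416] yaw 0.21 F [-0.5 -0.1  0.9] w 0.0398 8.5
[-18.6  44.9  81.7] [0.    0.002 0.003]
```

>>> step_arm --pt "-10 25 10 0 0 0 40" --pt "-18 41 40 0 0 0 40" --pt "-18 41 75 0 0 0 40" --pt "-18 41 80 0 0 0 40" --pt "-18 41 80 0 0 0 40" --pt "-18 41 80 0 0 0 40"

```text
clock: 9.1
tcp_pos: [0.4673, -0.1043, 0.0632]
orientation: [3.124, 0.329, 0.001]
contact_force: [0.3, -0.3, -0.2]
grip_width: 0.04
gripper_force: 0.0
```

Run:
```python
from h import *
x,y,w=C[216]; go((x,y,.001,w))
f,W=cloud("wrist"); K=[pix(f,(x+s*np.cos(w)*.079,y+s*np.sin(w)*.079,.008)).round() for s in (-1,0,1)]; print(K)
m=(W[...,2]>.009)&(W[...,2]<.025)&(np.hypot(W[...,0]-x,W[...,1]-y)<.12); P=W[m][:,:2]-[x,y]; u=np.array([np.cos(w),np.sin(w)]); 
a=P@u*1e3; b=P@[-u[1],u[0]]*1e3; k=abs(b)<12; print(a[k].min(),a[k].max(),np.polyfit(a[k],b[k],1))
```

```text
at [ 0.4673 -0.1043  0.0632] yaw 0.21 F [ 0.3 -0.3 -0.2] w 0.04 9.1
[-3.7  6.  62.2] [ 0.    -0.001  0.002]
[array([321., 330.]), array([322., 229.]), array([323., 104.])]
-107.04864781001501 109.40151475194543 [0.00150155 1.27439088]
```

The wrist depth confirms the 216's position to about 1 mm.

>>> step_arm --pt "-3 5 20 0 0 0 40" --pt "-3 5 45 0 0 0 30" --pt "-3 5 62 0 0 0 25" --pt "-3 5 62 0 0 0 20" --pt "-3 5 62 0 0 0 0" --pt "-3 5 62 0 0 0 0" --pt "-3 5 62 0 0 0 0" --pt "-3 5 62 0 0 0 0"

```text
clock: 9.95
tcp_pos: [0.4661, -0.1101, 0.0015]
orientation: [3.124, 0.328, 0.004]
contact_force: [-0.0, -0.0, 8.1]
grip_width: 0.0063
gripper_force: 68.8
```

>>> step_arm --pt "0 0 -15 0 0 0 0" --pt "0 0 -50 0 0 0 0" --pt "0 0 -95 0 0 0 0" --pt "0 0 -125 0 0 0 0" --pt "0 0 -125 0 0 0 0"

```text
clock: 10.45
tcp_pos: [0.4675, -0.1106, 0.1296]
orientation: [3.122, 0.327, 0.013]
contact_force: [1.3, -0.6, -1.5]
grip_width: 0.0065
gripper_force: 68.5
```

Run:
```python
from h import *
X,Y,V=S[3]; go((X,Y,.12,V)); held("side")
```

```text
at [ 0.4675 -0.1106  0.1296] yaw 0.209 F [ 1.3 -0.6 -1.5] w 0.0065 10.4
[ 166.8 -323.7    9.9] [ 0.002 -0.008  0.369]
side 481 x [-108.  -105.6  105.   107.4]  y,z at ends [array([  6. , -11.7]), array([  5.9, -11.9])]
```

>>> step_arm --pt "18 -42 0 0 0 0.05 0" --pt "40 -85 0 0 0 0.1 0" --pt "62 -128 0 0 0 0.15 0" --pt "85 -170 0 0 0 0.2 0" --pt "108 -212 0 0 0 0.25 0" --pt "130 -255 0 0 0 0.3 0" --pt "152 -295 0 0 0 0.35 0" --pt "167 -323 0 0 0 0.369 0"

```text
clock: 11.3
tcp_pos: [0.5601, 0.244, 0.1234]
orientation: [3.132, -0.249, -0.004]
contact_force: [-0.2, -0.7, -1.5]
grip_width: 0.0064
gripper_force: 68.6
```

>>> step_arm --pt "0 0 0 0 0 0 0" --pt "0 0 20 0 0 0 0" --pt "0 0 45 0 0 0 0" --pt "0 0 50 0 0 0 0" --pt "0 0 50 0 0 0 0"

```text
clock: 11.8
tcp_pos: [0.5597, 0.2391, 0.0734]
orientation: [3.129, -0.252, -0.006]
contact_force: [0.4, 0.1, -1.4]
grip_width: 0.0063
gripper_force: 68.7
```

Run:
```python
from h import *
X,Y,V=S[3]; go((X,Y,.031,V)); held("side")
```

```text
at [0.5597 0.2391 0.0734] yaw -0.16 F [ 0.4  0.1 -1.4] w 0.0063 11.8
[ 3.9 -2.3 42.4] [ 0.003  0.003 -0.   ]
side 280 x [-110.7 -107.4  102.1  104.6]  y,z at ends [array([ 7.2, -8.3]), array([ 7. , -6.7])]
```

>>> step_arm --pt "5 -2 15 0 0 0 0" --pt "5 -2 28 0 0 0 0" --pt "5 -2 36 0 0 0 0" --pt "5 -2 41 0 0 0 0" --pt "5 -2 42 0 0 0 0" --pt "5 -2 42 0 0 0 0" --pt "5 -2 42 0 0 0 0"

```text
clock: 12.55
tcp_pos: [0.5667, 0.2417, 0.0337]
orientation: [-3.131, 0.251, -0.001]
contact_force: [1.2, -0.0, -1.3]
grip_width: 0.0065
gripper_force: 68.7
```

>>> step_arm --pt "0 0 0 0 0 0 14" --pt "0 0 0 0 0 0 26" --pt "0 0 0 0 0 0 26" --pt "0 0 -30 0 0 0 26" --pt "0 0 -75 0 0 0 26" --pt "0 0 -110 0 0 0 26" --pt "0 0 -110 0 0 0 26"

```text
clock: 13.25
tcp_pos: [0.5697, 0.2432, 0.1492]
orientation: [-3.126, 0.251, -0.014]
contact_force: [0.8, 0.5, -0.4]
grip_width: 0.0259
gripper_force: 0.0
```

Run:
```python
from h import *
slots()
x,y,w=C[176]; go((x,y,.14,w))
```

```text
slot 1 -1 28 x -61.2 yend -35.3 z [24.5 36.1 44.1]
slot 1 1 17 x -63.9 yend 34.9 z [28.3 36.2 43.1]
slot 2 -1 27 x -11.4 yend -56.2 z [24.6 35.9 44. ]
slot 2 1 17 x -14.5 yend 55.1 z [25.7 38.3 45. ]
slot 3 -1 75 x 21.4 yend -107.6 z [29.9 38.7 44.7]
slot 3 1 63 x 22.9 yend 105.9 z [28.6 39.4 44.3]
slot 4 -1 62 x 70.2 yend -123.9 z [32.4 40.1 44.8]
slot 4 1 62 x 70.6 yend 125.9 z [31.8 39.5 44.8]
at [0.5683 0.2425 0.1465] yaw -0.16 F [-1.1  0.1  0.1] w 0.0259 13.3
[-71.7 278.5   5.1] [-0.003 -0.005 -0.259]
```

The 216 is seated and centred. Next is the 176.

>>> step_arm --pt "-10 42 0 0 0 -0.04 30" --pt "-22 85 0 0 0 -0.08 40" --pt "-33 128 0 0 0 -0.12 40" --pt "-44 170 0 0 0 -0.16 40" --pt "-55 212 0 0 0 -0.2 40" --pt "-66 250 0 0 0 -0.24 40" --pt "-72 278 0 0 0 -0.259 40" --pt "-72 278 20 0 0 -0.259 40"

```text
clock: 14.1
tcp_pos: [0.45, -0.0258, 0.1238]
orientation: [3.136, 0.146, 0.002]
contact_force: [1.8, 1.0, -0.0]
grip_width: 0.0399
gripper_force: 0.0
```

>>> step_arm --pt "0 0 30 0 0 0 40" --pt "0 0 60 0 0 0 40" --pt "0 0 60 0 0 0 40" --pt "0 0 60 0 0 0 40"

```text
clock: 14.5
tcp_pos: [0.4502, -0.0214, 0.0629]
orientation: [-3.138, -0.155, 0.004]
contact_force: [0.4, 0.2, 0.3]
grip_width: 0.0402
gripper_force: 0.0
```

```bash
cat >> h.py <<'E'
def near(n):
    x,y,w=C[n]; go((x,y,.001,w)); f,W=cloud("wrist")
    m=(W[...,2]>.009)&(W[...,2]<.025)&(np.hypot(W[...,0]-x,W[...,1]-y)<.15); P=W[m][:,:2]-[x,y]; u=np.array([np.cos(w),np.sin(w)])
    a=P@u*1e3; b=P@[-u[1],u[0]]*1e3; k=(abs(b)<14)&(abs(a)<n/2+15); print("ends",a[k].min(),a[k].max(),"slope, left offset",np.polyfit(a[k],b[k],1))
E
python3 - <<'E'
from h import *
near(176)
E
```

```text
at [ 0.4502 -0.0214  0.0629] yaw 0.099 F [0.4 0.2 0.3] w 0.0402 14.5
[ 3.  -0.1 61.9] [-0.     0.002  0.   ]
ends -86.4886761993167 89.54775752225892 slope, left offset [0.00287559 2.11836686]
```

>>> step_arm --pt "4 -2 20 0 0 0 40" --pt "4 -2 45 0 0 0 30" --pt "4 -2 62 0 0 0 25" --pt "4 -2 62 0 0 0 20" --pt "4 -2 62 0 0 0 0" --pt "4 -2 62 0 0 0 0" --pt "4 -2 62 0 0 0 0" --pt "4 -2 62 0 0 0 0"

```text
clock: 15.35
tcp_pos: [0.4555, -0.019, 0.0025]
orientation: [3.138, 0.155, 0.003]
contact_force: [-0.9, 0.8, 8.1]
grip_width: 0.006
gripper_force: 69.2
```

>>> step_arm --pt "0 0 -15 0 0 0 0" --pt "0 0 -50 0 0 0 0" --pt "0 0 -95 0 0 0 0" --pt "0 0 -125 0 0 0 0" --pt "0 0 -125 0 0 0 0"

```text
clock: 15.85
tcp_pos: [0.4576, -0.019, 0.1306]
orientation: [3.137, 0.154, 0.014]
contact_force: [1.4, 0.5, -1.7]
grip_width: 0.0063
gripper_force: 68.7
```

Run:
```python
from h import *
X,Y,V=S[2]; go((X,Y,.12,V)); held("side")
```

```text
at [ 0.4576 -0.019   0.1306] yaw 0.098 F [ 1.4  0.5 -1.7] w 0.0063 15.8
[ 118.1 -199.7   11.5] [-0.    -0.009  0.258]
side 348 x [-87.9 -86.3  83.6  86. ]  y,z at ends [array([  6. , -10.7]), array([  6.4, -11.1])]
```

>>> step_arm --pt "20 -35 0 0 0 0.05 0" --pt "44 -75 0 0 0 0.1 0" --pt "68 -115 0 0 0 0.15 0" --pt "92 -155 0 0 0 0.2 0" --pt "112 -190 0 0 0 0.25 0" --pt "120 -200 0 0 0 0.258 0" --pt "120 -200 20 0 0 0.258 0" --pt "120 -200 50 0 0 0.258 0"

```text
clock: 16.7
tcp_pos: [0.555, 0.1922, 0.0757]
orientation: [-3.131, 0.248, -0.002]
contact_force: [-0.4, -0.5, -0.9]
grip_width: 0.0063
gripper_force: 68.8
```

>>> step_arm --pt "0 0 5 0 0 0 0" --pt "0 0 5 0 0 0 0" --pt "0 0 5 0 0 0 0"

```text
clock: 17.0
tcp_pos: [0.5548, 0.1916, 0.0718]
orientation: [-3.132, 0.25, -0.001]
contact_force: [0.7, 0.2, -1.3]
grip_width: 0.0066
gripper_force: 68.7
```

Run:
```python
from h import *
X,Y,V=S[2]; go((X,Y,.031,V)); held("side")
```

```text
at [0.5548 0.1916 0.0718] yaw -0.16 F [ 0.7  0.2 -1.3] w 0.0066 17.0
[ 1.   0.2 40.8] [-0. -0.  0.]
side 241 x [-90.8 -88.8  82.8  84.8]  y,z at ends [array([ 6.6, -7.8]), array([ 7.4, -8.2])]
```

>>> step_arm --pt "3 0 15 0 0 0 0" --pt "3 0 28 0 0 0 0" --pt "3 0 36 0 0 0 0" --pt "3 0 40 0 0 0 0" --pt "3 0 40 0 0 0 0" --pt "3 0 40 0 0 0 0"

```text
clock: 17.65
tcp_pos: [0.5575, 0.1922, 0.0311]
orientation: [-3.131, 0.249, -0.0]
contact_force: [0.3, 2.3, -1.2]
grip_width: 0.0066
gripper_force: 68.8
```

>>> step_arm --pt "0 0 0 0 0 0 14" --pt "0 0 0 0 0 0 26" --pt "0 0 0 0 0 0 26" --pt "0 0 -30 0 0 0 26" --pt "0 0 -75 0 0 0 26" --pt "0 0 -110 0 0 0 26" --pt "0 0 -110 0 0 0 26"

```text
clock: 18.35
tcp_pos: [0.5607, 0.1924, 0.1467]
orientation: [-3.127, 0.251, -0.013]
contact_force: [0.1, 1.2, -0.0]
grip_width: 0.0259
gripper_force: 0.0
```

Run:
```python
from h import *
slots()
x,y,w=C[136]; go((x,y,.14,w))
```

```text
slot 1 -1 29 x -60.9 yend -35.8 z [24.2 35.8 45.5]
slot 1 1 20 x -64.5 yend 38.5 z [28.7 38.7 46. ]
slot 2 -1 72 x -29.1 yend -85.3 z [32.5 39.6 44.3]
slot 2 1 64 x -28.9 yend 86.1 z [33.3 40.1 44.2]
slot 3 -1 75 x 20.9 yend -107.7 z [29.  38.8 44.3]
slot 3 1 66 x 22.0 yend 105.2 z [32.  40.2 44.4]
slot 4 -1 62 x 72.3 yend -123.8 z [32.6 38.7 43.8]
slot 4 1 62 x 71.0 yend 125.9 z [31.5 39.5 44.2]
at [0.5592 0.1917 0.1441] yaw -0.16 F [ 0.2  0.3 -1.4] w 0.0259 18.4
[-17.6 517.6   2.6] [-0.003 -0.005  0.187]
```

The 176 is seated. Last is the 136.

>>> step_arm --pt "-2 45 0 0 0 0.02 30" --pt "-4 92 0 0 0 0.04 40" --pt "-5 140 0 0 0 0.06 40" --pt "-7 188 0 0 0 0.08 40" --pt "-8 236 0 0 0 0.1 40" --pt "-10 284 0 0 0 0.12 40" --pt "-11 330 0 0 0 0.14 40" --pt "-13 370 0 0 0 0.15 40"

```text
clock: 19.2
tcp_pos: [0.484, -0.1744, 0.1401]
orientation: [3.103, -0.487, -0.004]
contact_force: [1.0, 0.4, -0.3]
grip_width: 0.0398
gripper_force: 0.0
```

Run:
```python
from h import *
x,y,w=C[136]; go((x,y,.063,w))
```

```text
at [ 0.484  -0.1744  0.1401] yaw -0.312 F [ 1.   0.4 -0.3] w 0.0398 19.2
[ 20.4 142.7  77.1] [0.001 0.002 0.035]
```

>>> step_arm --pt "5 45 0 0 0 0.01 40" --pt "12 90 0 0 0 0.02 40" --pt "20 130 10 0 0 0.035 40" --pt "20 138 45 0 0 0.035 40" --pt "20 138 75 0 0 0.035 40" --pt "20 138 75 0 0 0.035 40" --pt "20 138 75 0 0 0.035 40"

```text
clock: 19.9
tcp_pos: [0.4622, -0.3088, 0.0655]
orientation: [-3.094, 0.537, 0.004]
contact_force: [0.9, -0.4, 0.6]
grip_width: 0.0399
gripper_force: 0.0
```

Run:
```python
from h import *
near(136)
```

```text
at [ 0.4622 -0.3088  0.0655] yaw -0.344 F [ 0.9 -0.4  0.6] w 0.0399 19.9
[ 0.3  8.2 64.5] [-0.     0.003  0.003]
ends -68.06627391212584 67.8361780850339 slope, left offset [-2.91379883e-04  2.49832603e+00]
```

>>> step_arm --pt "0 6 20 0 0 0 40" --pt "0 6 45 0 0 0 30" --pt "0 6 64 0 0 0 25" --pt "0 6 64 0 0 0 20" --pt "0 6 64 0 0 0 0" --pt "0 6 64 0 0 0 0" --pt "0 6 64 0 0 0 0" --pt "0 6 64 0 0 0 0"

```text
clock: 20.75
tcp_pos: [0.4619, -0.3155, 0.0036]
orientation: [3.095, -0.538, 0.003]
contact_force: [-0.5, 0.4, 6.3]
grip_width: 0.0064
gripper_force: 69.3
```

>>> step_arm --pt "0 0 -15 0 0 0 0" --pt "0 0 -50 0 0 0 0" --pt "0 0 -95 0 0 0 0" --pt "0 0 -125 0 0 0 0" --pt "0 0 -125 0 0 0 0"

```text
clock: 21.25
tcp_pos: [0.4636, -0.3169, 0.133]
orientation: [3.092, -0.538, 0.014]
contact_force: [0.7, -0.3, -0.2]
grip_width: 0.0064
gripper_force: 68.8
```

Run:
```python
from h import *
X,Y,V=S[1]; go((.49,-.07,.12,V),(X,Y,.12,V)); held("side")
```

```text
at [ 0.4636 -0.3169  0.133 ] yaw -0.345 F [ 0.7 -0.3 -0.2] w 0.0064 21.2
[ -58.7 -241.3   12.1] [ 0.002 -0.009 -0.185]
[ -76.  -460.2   11.6] [ 0.002 -0.009 -0.185]
side 302 x [-68.3 -67.7  66.8  67.1]  y,z at ends [array([  4.8, -10.8]), array([  5.6, -11.4])]
```

>>> step_arm --pt "-8 -45 0 0 0 -0.02 0" --pt "-18 -92 0 0 0 -0.05 0" --pt "-30 -140 0 0 0 -0.08 0" --pt "-42 -188 0 0 0 -0.11 0" --pt "-54 -236 0 0 0 -0.14 0" --pt "-60 -284 0 0 0 -0.16 0" --pt "-64 -330 0 0 0 -0.18 0" --pt "-68 -375 0 0 0 -0.185 0"

```text
clock: 22.1
tcp_pos: [0.5226, 0.0627, 0.1265]
orientation: [3.131, -0.248, -0.003]
contact_force: [1.2, -0.2, -0.4]
grip_width: 0.0062
gripper_force: 68.8
```

Run:
```python
from h import *
X,Y,V=S[1]; go((X,Y,.075,V))
```

```text
at [0.5226 0.0627 0.1265] yaw -0.158 F [ 1.2 -0.2 -0.4] w 0.0062 22.1
[ 12.4 -82.3  51.5] [0.001 0.002 0.002]
```

>>> step_arm --pt "6 -40 0 0 0 0 0" --pt "12 -76 0 0 0 0 0" --pt "13 -78 5 0 0 0 0" --pt "13 -78 30 0 0 0 0" --pt "13 -78 50 0 0 0 0" --pt "13 -78 50 0 0 0 0" --pt "13 -78 50 0 0 0 0"

```text
clock: 22.8
tcp_pos: [0.548, 0.135, 0.0768]
orientation: [3.131, -0.251, -0.003]
contact_force: [0.3, -0.4, -1.2]
grip_width: 0.0064
gripper_force: 68.8
```

Run:
```python
from h import *
X,Y,V=S[1]; go((X,Y,.031,V)); held("side")
```

```text
at [0.548  0.135  0.0768] yaw -0.16 F [ 0.3 -0.4 -1.2] w 0.0064 22.8
[-1.3 -6.8 45.8] [0.001 0.002 0.   ]
side 212 x [-70.2 -69.6  62.4  63.3]  y,z at ends [array([ 6.8, -6.2]), array([ 6.6, -6.3])]
```

>>> step_arm --pt "1 -7 10 0 0 0 0" --pt "1 -7 20 0 0 0 0" --pt "1 -7 33 0 0 0 0" --pt "1 -7 41 0 0 0 0" --pt "1 -7 45 0 0 0 0" --pt "1 -7 45 0 0 0 0" --pt "1 -7 45 0 0 0 0"

```text
clock: 23.55
tcp_pos: [0.5505, 0.143, 0.0321]
orientation: [-3.131, 0.249, 0.001]
contact_force: [-1.0, 0.9, -1.2]
grip_width: 0.006
gripper_force: 69.0
```

>>> step_arm --pt "0 0 0 0 0 0 14" --pt "0 0 0 0 0 0 26" --pt "0 0 0 0 0 0 26" --pt "0 0 -30 0 0 0 26" --pt "0 0 -75 0 0 0 26" --pt "0 0 -110 0 0 0 26" --pt "0 0 -110 0 0 0 26" --pt "0 0 -110 0 0 0 26"

```text
clock: 24.35
tcp_pos: [0.5513, 0.1424, 0.1431]
orientation: [-3.131, 0.25, -0.003]
contact_force: [0.3, 0.7, -0.3]
grip_width: 0.0256
gripper_force: 0.0
```

Run:
```python
from h import *
slots()
f=r.grab_frame("wrist"); cv2.imwrite("pics/w9.png",f["image"][:,:,::-1])
f2=r.grab_frame("side"); cv2.imwrite("pics/s9.png",cv2.resize(f2["image"][80:280,230:440,::-1],None,fx=2.8,fy=2.8))
```

```text
slot 1 -1 84 x -78.8 yend -64.8 z [30.8 39.3 45.3]
slot 1 1 73 x -77.9 yend 66.1 z [30.6 39.5 44.9]
slot 2 -1 74 x -28.1 yend -84.9 z [33.1 39.4 43.7]
slot 2 1 64 x -29.0 yend 86.7 z [32.7 39.  44.6]
slot 3 -1 78 x 21.8 yend -107.5 z [29.3 39.3 44.4]
slot 3 1 64 x 22.0 yend 105.2 z [31.  39.6 45. ]
slot 4 -1 63 x 71.0 yend -123.9 z [32.3 39.5 44.6]
slot 4 1 62 x 70.6 yend 126.6 z [31.5 39.6 44.2]
```

View pics/w9.png

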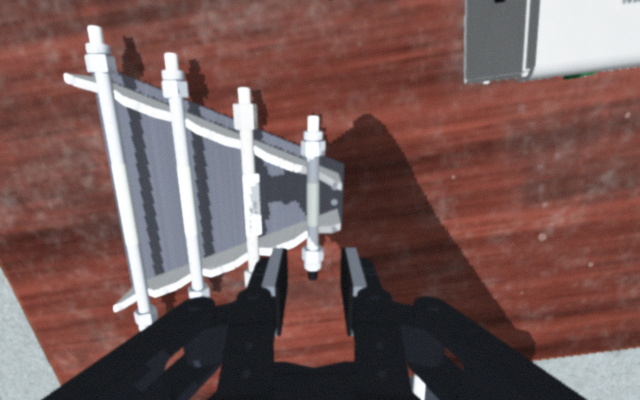

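View pics/s9.png

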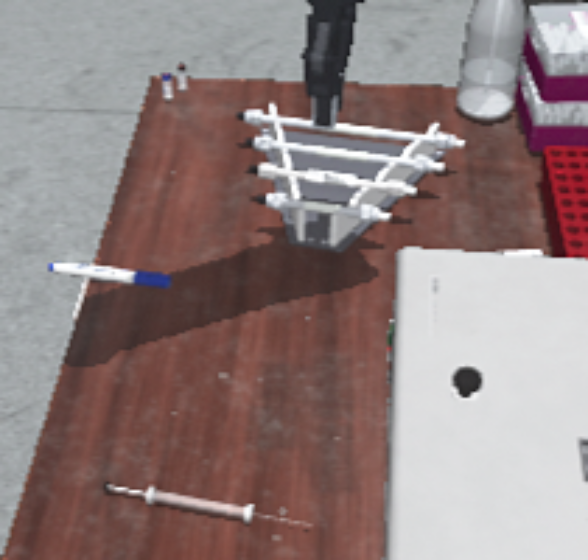

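All four columns lie in their notches in order, parallel and level, with their nuts outside the rails. The syringe has not moved and the gripper is clear, so I'm handing in.

```bash
python3 -c "
from bench import r
print(r.hand_in())"
```

```text
the job is handed in; nothing more can be done
None
```

The job is handed in at about 24 s on the clock: all four columns are seated and centred in the rack, shortest to longest from the narrow end, and the syringe was not disturbed; the judge returned no verdict, so this rests on my final camera check.

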